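# Start the clamp bolt of a board holder by feel

### The arm

A 6-joint arm with a two-finger parallel gripper is mounted at the origin on a cart in front of the work surface, level with it; the furniture and walls round the work are solid. World frame = base frame: x ahead of the robot, y to its left, z up, the work surface at z = 0. Lengths are in mm, angles in rad, forces in N, time in s.
With the tool pointing down it reaches from about 350 to 775 mm from the base axis. Payload 7.3 kg.
Tool frame: the origin (TCP) lies midway between the tips of the shut fingers; the grasp point (between the pads) lies 19 mm behind it (grip_depth is the distance from the TCP to the grasp point, in mm); z points along the fingers, y is the direction in which the jaws open and shut (so a half turn about z gives the same grasp; the last joint's range is limited). The gripper opens to 92 mm and grips with 3 to 60 N. Pads are 19 mm wide; open, the fingers measure 130 mm over their backs; the gripper's body (75 mm by 190 mm) begins 47 mm behind the grasp point.
Start: joints at [-1.493, 0.342, 1.524, -0, 1.275, -0.146], TCP at [116.538, -511.922, 226.741] pointing down, gripper open.
Joint ranges: [-2.53, 2.53], [-0.77, 2.02], [0.04, 2.7], [-1, 4.14], [0.28, 2.66], [-3.11, 3.11]. Speed limits (rad/s): [2.57, 2.57, 3.14, 3.14, 3.14, 3.14].

### API

Orientations are given as [roll, pitch, yaw] about the fixed x, y, z axes, in that order (R = Rz(yaw) Ry(pitch) Rx(roll)).
In Python, from plant import get_obs, capture, close_job, spot_in, silhouettes, mark_of, grip_depth gives the robot as it stands.
- The arm moves only by the tool servo_tool, never from a script. Its arguments are lists of equal length, an entry for each row: "slide": the shift along the tool's x, y, z normalised to -1 to 1, where 1 is 20 cm, a list of three; "rot": the turn, a rotation vector about the tool's x, y, z normalised to -1 to 1, where 1 is pi rad, a list of three; "claw": the finger opening in mm, from 0 to 91.8. A call has 1 to 5 rows; each row is the pose to reach, as a shift and turn from the pose commanded when the call began, along the tool's axes at that moment, turning the shorter way round; what a row does not reach only later rows make up. A row lasts 1/8 s, in which the tool goes at most 62.5 mm and 10.7 degrees, less where a joint would pass 70% of its speed; a pose out of reach is approached as far as the arm can. A call with a number of a shift or a turn outside -1 to 1 is refused whole. A call with a gripper value outside its range is refused whole. The fingers move at their own pace and stop on an object; the grip force is fixed at half the most. Time passes only in rows, so rows that repeat a pose let the fingers close. It gives the time, the measured TCP pose, the force and the opening at its end, in the units of the state.
- get_obs(): the state, without advancing time (a new reading comes with each control period).
- capture(name): name is "side" or "top"; returns a dict with "frame" (400x640x3 uint8, red, green, blue), "depth" (400x640 float32, mm along the optical axis (not along the pixel's ray), 0 where there is no reading), "vertical_fov" (degrees; the focal length in pixels is half the picture's height over the tangent of half this angle, whatever the lens; pixels are square), "cx", "cy" (the principal point, pixels), "position" and "rotation" of the camera in the world. Camera axes: x right, y down, z forward; pixel columns grow to the right and rows downward; lengths in mm; the calibration is good to about 2 mm. A picture is of the moment at which its call begins.
- close_job(): hands the job in, once; it reports no verdict.
Trained networks look in the newest picture that a camera, given by its name, has taken for a name from the list of things; names that differ only in an ending like _2 or _b are one class to them, and where a whole thing is asked for, a point or a joint stands for the part that bears it (a point fixed in the world has none). Each returns a list of dicts, best first, with "confidence" (0 to 1); they miss things now and then, are a little off and sometimes report something else, mostly with a low value. They report only what shows in the picture. A call takes as long as a camera call. They do not tell look-alikes from the thing itself.
- spot_in(query, camera): "box" ([left, top, right, bottom] in pixels, round what is visible of it).
- silhouettes(query, camera): "pixels" (400x640 bool, what is visible of it) and "box" ([left, top, right, bottom] in pixels, round what is visible of it).
- mark_of(query, camera): "xy" ([column, row] in pixels: a listed point, or the origin of a listed thing).
The state is a dict: "time": time; "joint_positions": joint angles; "dq": joint speeds; "tau": joint torques, N m; "tool_pos": TCP position; "tcp_rot": TCP orientation; "contact_force": force on the tool from outside, world axes, zero at the start; "moment": the same for the moment, N m; "grip_width": finger opening in mm.
Only numpy, scipy, OpenCV 4.12 (cv2) and the standard library are available. Lean on these libraries where they do the work, as an engineer would, in place of code of your own. Each camera call takes 0.05 s, during which the arm holds its last target. There are 200 camera calls.

### The job

The black knob bolt of the board clamp stands loose on its threaded boss. Turn it backward (anticlockwise from above) until you feel it drop off the start of the thread, then turn it forward (clockwise) one full turn so that the thread has caught, and finish while still holding the knob in the gripper: do not let go at the end. Leave the circuit board where it lies under the clamp and the other things on the bench alone.

Things in the scene. Friction and masses are not known exactly. Their poses are not given: they have to be found in the camera images.
- nut_plate: fixed aluminium nut plate, 90 (x) x 150 (y) x 10 mm high, carrying a steel threaded boss (36 mm across, its top 44 mm above the bench, axis at y = -35 mm of the plate), an 8 mm guide pin (its top 65 mm above the bench, at y = -5 mm, 30 mm from the bolt's axis) and, at the +y end, low white rails with a circuit board. Origin: centre of the underside; z up. It stands somewhere else each time.
- boss_top (a point): centre of the top face of the threaded boss, on the bolt's axis, 44 mm above the bench
- board_seat (a point): on the nut plate's upper face, 10 mm above the bench, where the centre of the board's underside belongs
- knob (a point): centre of the black round knob of the bolt, on its vertical axis, 92 mm above the bench when joint strap = 0; the knob is 28 mm across and 29 mm high: its top lies 14 mm above this point, its underside 15 mm below. The point's x axis points along the white line on the knob's top
- strap (a joint): how far bolt and strap have come down, in m, growing downward: 0 on the crest of the thread's start. The bolt stands on the thread by its own weight (160 g with the strap); about 1 mm of play up and down once the thread has caught
- bolt (a joint): bolt's turn in rad, growing clockwise from above (forward): 0 at the thread's start; begins at 0.5 to 1.9. Right-hand thread, 6 mm a turn: turned back it creeps up 1 mm a rad and, just past the start, falls 6 mm if free or pressed down lightly (2 to 10 N); turned forward from there it goes down 6 mm a turn and stays where it is left. Takes under 0.1 N m
- work_board: green circuit board 48 x 62 x 10 mm, loose between the white rails of the nut plate under the strap's rubber foot; origin: centre of the underside
- flux_brush: thin metal brush 137 mm long, lying on the left; bystander
- nippers: side cutters with blue handles, 111 mm long, lying on the right; bystander
- parts_bin: small blue open bin, 84 x 58 x 38 mm, on the left; bystander
- strap_top (a point): on the bolt's axis, at the upper face of the yellow clamp strap, 20 mm under the knob's centre. The strap, 24 mm wide and 8 mm thick, goes up and down with the bolt but does not turn; it reaches 18 mm from the axis to the plate's -y side and 78 mm to its +y side, over the board
- pendant: grey hand control with keys and a small screen, 170 x 92 x 29 mm, lying at the right; bystander
- oil_bottle: amber dropper bottle with a black tip, 35 mm across, 115 mm high, standing at the front right; bystander
Not all that is in view belongs to the job. Leave any red look-alike of the nut_plate alone.

How it is judged (in metres and radians):
On the way, in this order (a step that is already met when the one before it is completed fails the run):
1. the bolt is turned backward past the start of the thread and has dropped (value of joint bolt below 0 rad and value of joint strap above 0.004 m), for 0.05 s.
2. the bolt is turned forward one turn and the thread has drawn it down (value of joint bolt above 4.8 rad and value of joint strap above 0.009 m), for 0.1 s.
At the end, for the whole second after the job is handed in: After dropping at the thread's start the bolt was turned forward a turn: it stands 4.8 to 7.6 rad past the start (a turn, about a quarter turn either way), 9 to 14 mm down, at rest, the fingers still pressing on it with over 4 N; the board is within 6 mm of its seat (all of step 2 and value of joint bolt below 7.6 rad and value of joint strap below 0.014 m and contact force between the fingers and bolt above 4 N and velocity of joint bolt between -0.1 and 0.1 rad/s and horizontal distance between work_board and board_seat below 0.006 m); the arm keeps its last pose, push and grip.
It fails at once if the circuit board is pushed out of its seat (horizontal distance between work_board and board_seat above 0.012 m).
It fails at once if a bystander is moved by more than 3 cm (distance of any of flux_brush, nippers, parts_bin, pendant, oil_bottle from where it was at the start of the episode above 0.03 m).
It also fails if it takes over 58 s, if anything falls off the work surface, if the arm or the gripper's body presses on something with over 40 N, if the wrist force passes 120 N, or if a joint passes its speed limit or range.

## Working session

There is one attempt and no reset: what is moved stays moved. The work goes in short steps, Python scripts to look and compute and a tool call to move; the robot and the scene stay as the last step left them, time stands still between calls to the robot, and variables do not carry over. Pictures are saved under pics/ and viewed, about 8 in all and at most 12, crops included, and the job is handed in when it is done.

Besides the shell and the picture viewer there is one more tool, called after ">>>" as name(argument=value, ...), one argument or row to a line, values as JSON. servo_tool: Moves the arm, as the interface text tells. Scaled input: -1 to 1 covers 20 cm each way for a shift and pi rad each way for a turn. Its arguments: {"type":"object","properties":{"slide":{"type":"array","items":{"type":"array","items":{"type":"number"}}},"rot":{"type":"array","items":{"type":"array","items":{"type":"number"}}},"claw":{"type":"array","items":{"type":"number"}}},"required":["slide","rot","claw"]}

```bash
mkdir -p pics
cat > h.py <<'E'
import numpy as np, cv2
from plant import *
def w(c,px,z=None,depth=None):
    f=200/np.tan(np.radians(c["vertical_fov"])/2)
    d=np.array([(px[0]-c["cx"])/f,(px[1]-c["cy"])/f,1.])
    R=np.array(c["rotation"]);p=np.array(c["position"])
    if depth is None: r=R@d; depth=(z-p[2])/r[2]
    return p+R@d*depth
E
python3 - <<'E'
from h import *
o=get_obs();print({k:np.round(o[k],3) for k in o})
for n in("top","side"):
    c=capture(n);cv2.imwrite(f"pics/{n}0.png",c["frame"][:,:,::-1])
    print(n,np.round(c["position"]),np.round(c["rotation"],3).tolist(),c["vertical_fov"],c["cx"],c["cy"])
    for q,z in(("knob",92),("boss_top",44),("strap_top",72),("board_seat",10),("work_board",10),("nut_plate",0)):
        for m in mark_of(q,n)[:3]:
            x,y=m["xy"];dd=c["depth"][int(y),int(x)]
            print(q,np.round(m["xy"],1),round(m["confidence"],2),np.round(w(c,m["xy"],z)),np.round(w(c,m["xy"],depth=dd)))
E
```

```text
{'time': np.float64(0.0), 'joint_positions': array([-1.493,  0.343,  1.525, -0.   ,  1.275, -0.146]), 'dq': array([ 0.002,  0.001, -0.001, -0.   , -0.   , -0.   ]), 'tau': array([ 1.0000e-03, -4.3124e+01, -2.4421e+01,  7.2000e-02,  5.6000e-02,
       -0.0000e+00]), 'tool_pos': array([ 116.501, -511.497,  226.059]), 'tcp_rot': array([-3.14 , -0.   ,  0.224]), 'contact_force': array([ 0.124, -0.532,  0.33 ]), 'moment': array([-0.044,  0.036, -0.009]), 'grip_width': np.float64(91.588)}
top [ 306.    2. 1578.] [-3.011, -0.009, -1.579] 45.59617765113613 315.0168328219499 197.74568916098679Traceback (most recent call last):
  File "<stdin>", line 9, in <module>
  File "h.py", line 7, in w
    if depth is None: r=R@d; depth=(z-p[2])/r[2]
                                            ~^^^
IndexError: invalid index to scalar variable.
```

View pics/top0.png

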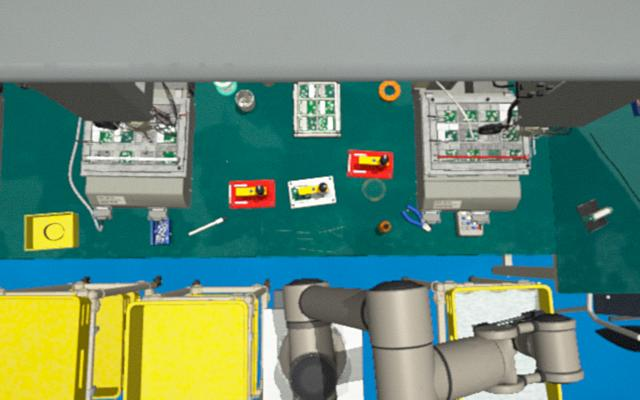

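The top view shows the white plate at about (312,192), its knob near (323,187), and red look-alikes at (251,194) and (370,164). The camera rotation turns out to be given as rpy, so I'll fix the helper.

```bash
sed -i 's/R=np.array(c\["rotation"\])/R=Rotation.from_euler("xyz",c["rotation"]).as_matrix()/; 1i from scipy.spatial.transform import Rotation' h.py
python3 - <<'E'
from h import *
for n in("top","side"):
    c=capture(n);cv2.imwrite(f"pics/{n}0.png",c["frame"][:,:,::-1])
    print(n,np.round(c["position"]),np.round(c["rotation"],3).tolist(),c["vertical_fov"],c["cx"],c["cy"])
    for q,z in(("knob",92),("boss_top",44),("strap_top",72),("board_seat",10),("work_board",10),("nut_plate",0)):
        for m in mark_of(q,n)[:3]:
            x,y=m["xy"];dd=c["depth"][int(y),int(x)]
            print(q,np.round(m["xy"],1),round(m["confidence"],2),np.round(w(c,m["xy"],z)),np.round(w(c,m["xy"],depth=dd)))
    f=c["frame"]
    if n=="top": a=cv2.resize(f[150:230,270:390],None,fx=5,fy=5,interpolation=cv2.INTER_CUBIC);cv2.imwrite("pics/topc.png",a[:,:,::-1])
E
```

```text
top [ 306.    2. 1578.] [-3.011, -0.009, -1.579] 45.59617765113613 315.0168328219499 197.74568916098679
knob [325.5 185.2] 0.65 [540. -46.  92.] [538. -46. 104.]
knob [258.4 188.1] 0.65 [532. 166.  92.] [530. 164. 110.]
knob [383.7 158.1] 0.62 [ 626. -233.   92.] [ 624. -231.  103.]
boss_top [322.9 186.4] 0.92 [544. -39.  44.] [535. -38. 102.]
boss_top [380.  159.4] 0.82 [ 632. -228.   44.] [ 622. -221.   91.]
boss_top [262.8 194.4] 0.64 [519. 156.  44.] [514. 153.  76.]
strap_top [258.9 189. ] 0.54 [532. 166.  72.] [528. 163. 104.]
strap_top [380.7 159.2] 0.51 [ 627. -226.   72.] [ 623. -223.   91.]
strap_top [322.6 185.6] 0.48 [542. -38.  72.] [537. -37. 106.]
board_seat [239.  195.2] 0.92 [521. 239.  10.] [521. 238.  11.]
board_seat [358.8 159.3] 0.76 [ 641. -162.   10.] [ 641. -162.    8.]
board_seat [300.7 192.8] 0.6 [528.  34.  10.] [520.  33.  66.]
work_board [300.1 193.5] 0.55 [526.  36.  10.] [517.  34.  70.]
nut_plate [315.  189.5] 0.71 [540. -14.   0.] [530. -13.  69.]
nut_plate [253.5 193.2] 0.7 [529. 192.   0.] [519. 184.  69.]
nut_plate [300.  196.4] 0.69 [517.  36.   0
[... 453 characters left out ...]
3.4] 0.72 [ 618. -231.   72.] [ 609. -241.   79.]
strap_top [299.4 177.4] 0.64 [526. 196.  72.] [515. 172.  83.]
strap_top [328.7 201.3] 0.59 [528. -27.  72.] [524. -34.  76.]
board_seat [318.1 212.6] 0.94 [514.  18.  10.] [515.  19.  10.]
board_seat [294.6 188.5] 0.82 [524. 234.  10.] [526. 240.   7.]
board_seat [378.2 230.3] 0.55 [ 634. -169.   10.] [ 633. -170.   10.]
work_board [411.1 324.2] 0.74 [ 458. -530.   10.] [ 434. -551.   39.]
work_board [322.6 210.8] 0.53 [535.  23.  10.] [530.  14.  16.]
nut_plate [297.6 192.8] 0.92 [527. 212.   0.] [517. 191.  11.]
nut_plate [383.2 238.2] 0.8 [ 630. -202.    0.] [ 601. -236.   27.]
nut_plate [333.9 208.3] 0.7 [590.  39.   0.] [538. -46.  52.]
```

View pics/side0.png

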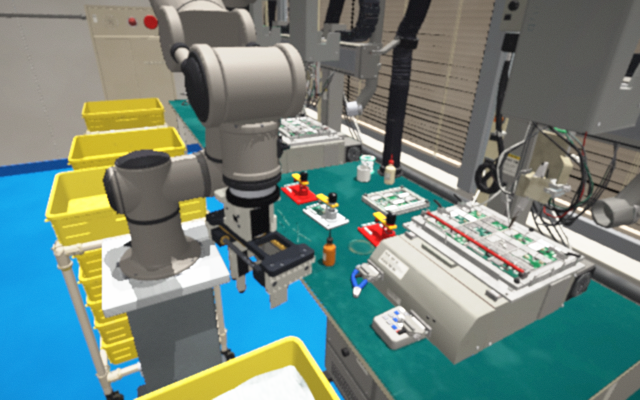

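View pics/topc.png

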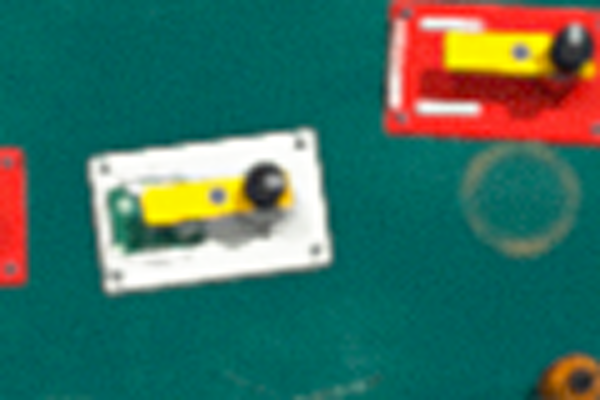

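The side view shows the white plate at (325,210), its knob near (331,196). I'll refine the knob's axis with silhouettes and depth from both cameras.

```bash
cat > loc.py <<'E'
from h import *
from itertools import product
for n,u,v,r in(("top",323,187,9),("side",331,196,9)):
    c=capture(n);F=c["frame"].astype(int)
    P=[]
    for y,x in product(range(v-14,v+15),range(u-25,u+26)):
        if c["depth"][y,x]>0: P.append([x,y,*w(c,(x,y),depth=c["depth"][y,x]),F[y,x].max(),*F[y,x]])
    P=np.array(P)
    K=P[(P[:,4]>86)&(P[:,4]<125)&(np.hypot(P[:,0]-u,P[:,1]-v)<r)]
    print(n,"high pts",len(K),np.round(K[:,:5].mean(0),1),"extents",np.round(K[:,2:5].min(0)),np.round(K[:,2:5].max(0)))
    Y=P[(P[:,6]>150)&(P[:,7]>130)&(P[:,8]<90)]
    if len(Y)>5:
        print("strap",len(Y),np.round(Y[:,2:5].mean(0),1),np.round(np.linalg.svd(Y[:,2:4]-Y[:,2:4].mean(0),full_matrices=False)[2][0],2))
    for s in silhouettes("knob",n)[:4]:
        m=s["pixels"];ys,xs=np.nonzero(m)
        q=(xs.mean(),ys.mean());print(" sil",round(s["confidence"],2),m.sum(),np.round(q,1),s["box"],np.round(w(c,q,92),1),np.round(w(c,q,97),1))
E
python3 loc.py
```

```text
top high pts 68 [323.1 186.  535.9 -38.3 103.1] extents [523. -51.  93.] [549. -26. 112.]
strap 136 [529.    7.8  65.2] [-0.07  1.  ]
 sil 0.59 69 [259.9 189.1] [254.4, 185.6, 263.7, 195.7] [529.1 160.9  92. ] [528.3 160.4  97. ]
 sil 0.57 88 [323.3 186.1] [320.7, 178.0, 329.1, 188.5] [537.3 -39.3  92. ] [536.5 -39.2  97. ]
 sil 0.49 69 [384.8 159. ] [381.3, 158.3, 390.4, 165.9] [ 623.4 -236.5   92. ] [ 622.4 -235.7   97. ]
side high pts 68 [331.8 195.8 530.3 -41.9  98.4] extents [518. -52.  87.] [546. -24. 107.]
strap 77 [531.6  19.8  62.8] [-0.22 -0.98]
 sil 0.58 79 [331.4 197.8] [327.3, 190.9, 340.3, 210.9] [528.4 -43.3  92. ] [523.2 -52.   97. ]
 sil 0.48 109 [389.8 218.8] [387.0, 210.8, 395.1, 233.6] [ 615.2 -237.8   92. ] [ 609.1 -244.7   97. ]
```

>>> servo_tool(
  slide=[
    [0.24, -0.17, 0],
    [0.48, -0.34, 0],
    [0.72, -0.52, 0],
    [0.97, -0.7, 0],
    [0.97, -0.7, 0],
  ],
  rot=[
    [0, 0, -0.05],
    [0, 0, -0.1],
    [0, 0, -0.16],
    [0, 0, -0.22],
    [0, 0, -0.27],
  ],
  claw=[70, 70, 70, 70, 70],
)

```text
time: 1.62
tool_pos: [276.9, -329.2, 227.0]
tcp_rot: [3.141, -0.001, 1.083]
contact_force: [0.4, 0.3, -0.5]
grip_width: 70.4
```

```bash
cat > to.py <<'E'
from h import *
import sys
x,y,z,yaw=map(float,sys.argv[1:5])
o=get_obs();R=Rotation.from_euler("xyz",o["tcp_rot"])
T=Rotation.from_euler("xyz",[np.pi,0,yaw])
print("slide",np.round(R.inv().apply(np.array([x,y,z])-o["tool_pos"])/200,3),"rot",np.round((R.inv()*T).as_rotvec()/np.pi,3))
print({k:np.round(o[k],2).tolist() for k in("time","joint_positions","tool_pos","tcp_rot","contact_force","moment","grip_width")})
E
python3 to.py 535 -38 180 2.25
```

```text
slide [1.891 0.458 0.237] rot [ 0.    -0.    -0.371]
{'time': 1.62, 'joint_positions': [-1.05, 0.17, 1.76, 0.0, 1.21, -0.56], 'tool_pos': [276.85, -329.2, 227.03], 'tcp_rot': [3.14, -0.0, 1.08], 'contact_force': [0.39, 0.29, -0.46], 'moment': [-0.08, -0.01, -0.01], 'grip_width': 70.37}
```

>>> servo_tool(
  slide=[
    [0.25, 0.06, 0],
    [0.5, 0.12, 0],
    [0.74, 0.18, 0],
    [0.99, 0.24, 0],
    [0.99, 0.24, 0],
  ],
  rot=[
    [0, 0, -0.05],
    [0, 0, -0.1],
    [0, 0, -0.15],
    [0, 0, -0.2],
    [0, 0, -0.25],
  ],
  claw=[70, 70, 70, 70, 70],
)

```text
time: 2.25
tool_pos: [413.2, -178.9, 226.8]
tcp_rot: [3.141, -0.0, 1.868]
contact_force: [-0.5, -0.3, -0.4]
grip_width: 70.2
```

```bash
python3 to.py 535 -38 180 2.25
```

```text
slide [0.496 0.788 0.234] rot [ 0.     0.    -0.122]
{'time': 2.25, 'joint_positions': [-0.58, 0.2, 1.72, 0.0, 1.22, -0.88], 'tool_pos': [413.24, -178.86, 226.75], 'tcp_rot': [3.14, -0.0, 1.87], 'contact_force': [-0.46, -0.28, -0.36], 'moment': [-0.03, -0.13, -0.04], 'grip_width': 70.16}
```

>>> servo_tool(
  slide=[
    [0.12, 0.2, 0],
    [0.25, 0.39, 0],
    [0.37, 0.59, 0.05],
    [0.496, 0.788, 0.15],
    [0.496, 0.788, 0.234],
  ],
  rot=[
    [0, 0, -0.04],
    [0, 0, -0.08],
    [0, 0, -0.122],
    [0, 0, -0.122],
    [0, 0, -0.122],
  ],
  claw=[60, 60, 60, 60, 60],
)

```text
time: 2.88
tool_pos: [536.1, -39.3, 179.0]
tcp_rot: [3.141, -0.0, 2.244]
contact_force: [0.2, -0.6, -1.3]
grip_width: 60.0
```

```bash
python3 to.py 535 -38 81 2.25
python3 - <<'E'
from h import *
c=capture("top");f=c["frame"];a=cv2.resize(f[140:240,270:390],None,fx=5,fy=5,interpolation=cv2.INTER_CUBIC)
c=capture("side");f=c["frame"];b=cv2.resize(f[140:240,270:390],None,fx=5,fy=5,interpolation=cv2.INTER_CUBIC)
cv2.imwrite("pics/b.png",cv2.resize(np.hstack([a,b]),(800,333))[:,:,::-1])
E
```

```text
slide [ 0.008 -0.001  0.49 ] rot [ 0.    -0.    -0.002]
{'time': 2.88, 'joint_positions': [-0.22, 0.41, 1.56, 0.0, 1.17, -0.89], 'tool_pos': [536.07, -39.28, 178.95], 'tcp_rot': [3.14, -0.0, 2.24], 'contact_force': [0.19, -0.65, -1.26], 'moment': [-0.0, -0.17, 0.01], 'grip_width': 60.03}
```

View pics/b.png

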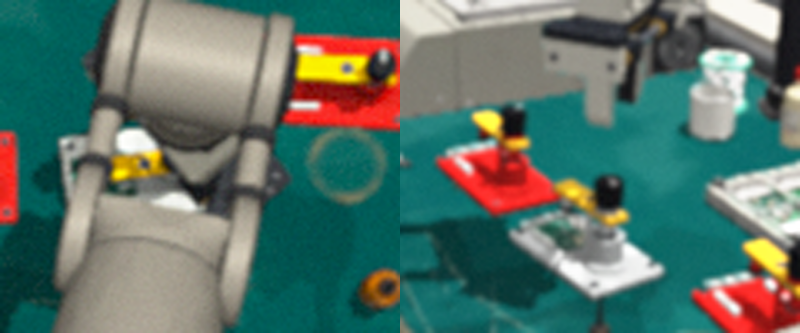

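Left half: the arm covers the knob from above. Right half: the fingers stand over the knob, which is at about (608,190) in the crop. Now I descend.

>>> servo_tool(
  slide=[
    [0.005, 0, 0.15],
    [0.008, 0, 0.3],
    [0.008, 0, 0.42],
    [0.008, 0, 0.49],
    [0.008, 0, 0.49],
  ],
  rot=[
    [0, 0, 0],
    [0, 0, 0],
    [0, 0, 0],
    [0, 0, 0],
    [0, 0, 0],
  ],
  claw=[60, 60, 60, 60, 60],
)

```text
time: 3.6
tool_pos: [533.4, -40.8, 81.8]
tcp_rot: [-3.141, -0.001, 2.24]
contact_force: [0.4, 0.2, -0.9]
grip_width: 60.1
```

>>> servo_tool(
  slide=[
    [0, 0, 0],
    [0, 0, 0],
    [0, 0, 0],
  ],
  rot=[
    [0, 0, 0],
    [0, 0, 0],
    [0, 0, 0],
  ],
  claw=[40, 34, 31],
)

```text
time: 3.98
tool_pos: [534.0, -40.5, 82.5]
tcp_rot: [3.141, 0.001, 2.241]
contact_force: [3.8, 3.2, 0.9]
grip_width: 35.1
```

```bash
python3 to.py 535 -38 80 2.25;  python3 - <<'E'
from h import *
c=capture("side");f=c["frame"];b=cv2.resize(f[160:230,280:380],None,fx=7,fy=7,interpolation=cv2.INTER_CUBIC)
cv2.imwrite("pics/c.png",b[:,:,::-1])
E
```

```text
slide [0.007 0.012 0.013] rot [ 0.     0.    -0.003]
{'time': 3.98, 'joint_positions': [-0.22, 0.52, 1.68, 0.0, 0.94, -0.89], 'tool_pos': [534.01, -40.51, 82.53], 'tcp_rot': [3.14, 0.0, 2.24], 'contact_force': [3.84, 3.25, 0.9], 'moment': [0.6, -0.83, 0.02], 'grip_width': 35.07}
```

View pics/c.png

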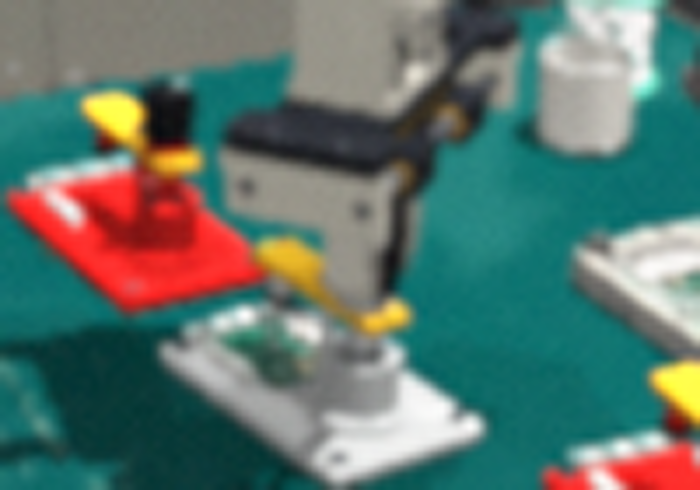

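The gripper straddles the knob. The sideways push along tool +y says the knob sits about 3 mm to that side, so I'll centre on it and close.

>>> servo_tool(
  slide=[
    [0.004, 0.016, 0.008],
    [0.004, 0.016, 0.008],
    [0.004, 0.016, 0.008],
  ],
  rot=[
    [0, 0, 0],
    [0, 0, 0],
    [0, 0, 0],
  ],
  claw=[32, 31, 31],
)

```text
time: 4.4
tool_pos: [535.4, -37.9, 80.2]
tcp_rot: [-3.141, -0.0, 2.241]
contact_force: [0.1, -0.9, 0.8]
grip_width: 31.2
```

>>> servo_tool(
  slide=[
    [0, 0, 0],
    [0, 0, 0],
    [0, 0, 0],
    [0, 0, 0],
  ],
  rot=[
    [0, 0, 0],
    [0, 0, 0],
    [0, 0, 0],
    [0, 0, 0],
  ],
  claw=[20, 20, 20, 20],
)

```text
time: 4.9
tool_pos: [536.1, -37.6, 80.4]
tcp_rot: [3.141, 0.0, 2.241]
contact_force: [3.6, 3.6, -1.6]
grip_width: 27.3
```

```bash
python3 to.py 535 -38 80 2.25
```

```text
slide [ 0.002 -0.005  0.002] rot [ 0.     0.    -0.003]
{'time': 4.9, 'joint_positions': [-0.21, 0.52, 1.68, 0.0, 0.94, -0.88], 'tool_pos': [536.05, -37.59, 80.38], 'tcp_rot': [3.14, 0.0, 2.24], 'contact_force': [3.57, 3.55, -1.57], 'moment': [0.67, -0.74, 0.01], 'grip_width': 27.29}
```

>>> servo_tool(
  slide=[
    [0, 0.004, 0.003],
    [0, 0.004, 0.003],
    [0, 0.004, 0.003],
    [0, 0.004, 0.002],
    [0, 0.004, 0.002],
  ],
  rot=[
    [0, 0, 0],
    [0, 0, -0.04],
    [0, 0, -0.08],
    [0, 0, -0.12],
    [0, 0, -0.16],
  ],
  claw=[20, 20, 20, 20, 20],
)

```text
time: 5.52
tool_pos: [536.7, -36.8, 80.5]
tcp_rot: [3.14, 0.001, 2.747]
contact_force: [1.9, 6.5, 4.9]
grip_width: 27.4
```

```bash
python3 to.py 535 -38 80 2.25
```

```text
slide [ 0.006 -0.009  0.002] rot [0.    0.    0.158]
{'time': 5.52, 'joint_positions': [-0.21, 0.53, 1.68, 0.0, 0.94, -1.39], 'tool_pos': [536.72, -36.82, 80.5], 'tcp_rot': [3.14, 0.0, 2.75], 'contact_force': [1.87, 6.52, 4.94], 'moment': [1.07, -0.47, -0.0], 'grip_width': 27.41}
```

>>> servo_tool(
  slide=[
    [0, 0.006, 0],
    [0, 0.006, -0.001],
    [0, 0.006, -0.001],
    [0, 0.006, -0.002],
    [0, 0.006, -0.002],
  ],
  rot=[
    [0, 0, -0.03],
    [0, 0, -0.06],
    [0, 0, -0.09],
    [0, 0, -0.12],
    [0, 0, -0.15],
  ],
  claw=[20, 20, 20, 20, 20],
)

```text
time: 6.15
tool_pos: [536.9, -35.8, 80.9]
tcp_rot: [3.141, 0.001, -3.066]
contact_force: [0.7, 5.5, 4.6]
grip_width: 27.6
```

```bash
python3 to.py 535 -38 80 2.25
```

```text
slide [ 0.01  -0.01   0.004] rot [0.    0.    0.308]
{'time': 6.15, 'joint_positions': [-0.21, 0.53, 1.68, 0.0, 0.94, -1.86], 'tool_pos': [536.93, -35.84, 80.89], 'tcp_rot': [3.14, 0.0, -3.07], 'contact_force': [0.67, 5.46, 4.64], 'moment': [0.92, -0.32, -0.05], 'grip_width': 27.62}
```

>>> servo_tool(
  slide=[
    [0, 0.005, 0],
    [0, 0.005, -0.001],
    [0, 0.005, -0.001],
    [0, 0.005, -0.002],
    [0, 0.005, -0.002],
  ],
  rot=[
    [0, 0, -0.03],
    [0, 0, -0.06],
    [0, 0, -0.09],
    [0, 0, -0.12],
    [0, 0, -0.14],
  ],
  claw=[20, 20, 20, 20, 20],
)

```text
time: 6.78
tool_pos: [536.7, -35.0, 81.3]
tcp_rot: [3.142, 0.0, -2.626]
contact_force: [-0.6, 3.4, 5.2]
grip_width: 27.0
```

```bash
python3 to.py 535 -38 80 2.25
```

```text
slide [ 0.015 -0.009  0.006] rot [0.    0.    0.448]
{'time': 6.78, 'joint_positions': [-0.21, 0.52, 1.68, 0.0, 0.94, -2.29], 'tool_pos': [536.68, -35.0, 81.3], 'tcp_rot': [3.14, 0.0, -2.63], 'contact_force': [-0.56, 3.44, 5.16], 'moment': [0.84, -0.21, -0.02], 'grip_width': 26.99}
```

>>> servo_tool(
  slide=[
    [0, 0.003, 0],
    [0, 0.003, -0.001],
    [0, 0.003, -0.001],
    [0, 0.003, -0.001],
    [0, 0.003, -0.001],
  ],
  rot=[
    [0, 0, -0.025],
    [0, 0, -0.05],
    [0, 0, -0.075],
    [0, 0, -0.1],
    [0, 0, -0.11],
  ],
  claw=[20, 20, 20, 20, 20],
)

```text
time: 7.4
tool_pos: [536.2, -34.5, 80.9]
tcp_rot: [3.141, 0.0, -2.282]
contact_force: [1.6, 4.1, -0.2]
grip_width: 27.0
```

```bash
python3 to.py 535 -38 80 2.25
```

```text
slide [ 0.017 -0.007  0.004] rot [ 0.    -0.     0.557]
{'time': 7.4, 'joint_positions': [-0.21, 0.52, 1.68, 0.0, 0.94, -2.64], 'tool_pos': [536.24, -34.46, 80.89], 'tcp_rot': [3.14, 0.0, -2.28], 'contact_force': [1.55, 4.14, -0.23], 'moment': [0.79, -0.45, -0.01], 'grip_width': 27.01}
```

The upward reaction vanished after 1.4–1.75 rad, so the bolt is past the start. I'll follow it down.

>>> servo_tool(
  slide=[
    [0, 0, 0.005],
    [0, 0, 0.01],
    [0, 0, 0.015],
    [0, 0, 0.02],
    [0, 0, 0.024],
  ],
  rot=[
    [0, 0, -0.02],
    [0, 0, -0.03],
    [0, 0, -0.03],
    [0, 0, -0.03],
    [0, 0, -0.03],
  ],
  claw=[20, 20, 20, 20, 20],
)

```text
time: 8.02
tool_pos: [536.1, -34.4, 75.9]
tcp_rot: [3.141, -0.0, -2.19]
contact_force: [0.3, 4.2, 3.0]
grip_width: 27.6
```

```bash
python3 to.py 535 -38 75 2.25
```

```text
slide [ 0.018 -0.006  0.004] rot [ 0.    -0.     0.587]
{'time': 8.02, 'joint_positions': [-0.21, 0.53, 1.68, 0.0, 0.93, -2.73], 'tool_pos': [536.09, -34.36, 75.87], 'tcp_rot': [3.14, -0.0, -2.19], 'contact_force': [0.29, 4.22, 2.97], 'moment': [0.96, -0.27, -0.02], 'grip_width': 27.56}
```

>>> servo_tool(
  slide=[
    [0, 0, 0.004],
    [0, 0, 0.007],
  ],
  rot=[
    [0, 0, 0],
    [0, 0, 0],
  ],
  claw=[20, 20],
)

```text
time: 8.28
tool_pos: [536.2, -34.4, 75.5]
tcp_rot: [3.141, 0.0, -2.19]
contact_force: [-3.4, 5.7, 11.1]
grip_width: 27.3
```

```bash
python3 to.py 535 -38 75 2.25;python3 - <<'E'
from h import *
c=capture("side");f=c["frame"];b=cv2.resize(f[160:230,280:380],None,fx=7,fy=7,interpolation=cv2.INTER_CUBIC)
cv2.imwrite("pics/d.png",b[:,:,::-1])
E
```

```text
slide [ 0.018 -0.006  0.002] rot [ 0.    -0.     0.587]
{'time': 8.28, 'joint_positions': [-0.21, 0.53, 1.68, 0.0, 0.93, -2.73], 'tool_pos': [536.16, -34.4, 75.49], 'tcp_rot': [3.14, 0.0, -2.19], 'contact_force': [-3.36, 5.66, 11.12], 'moment': [1.09, 0.35, -0.04], 'grip_width': 27.35}
```

View pics/d.png

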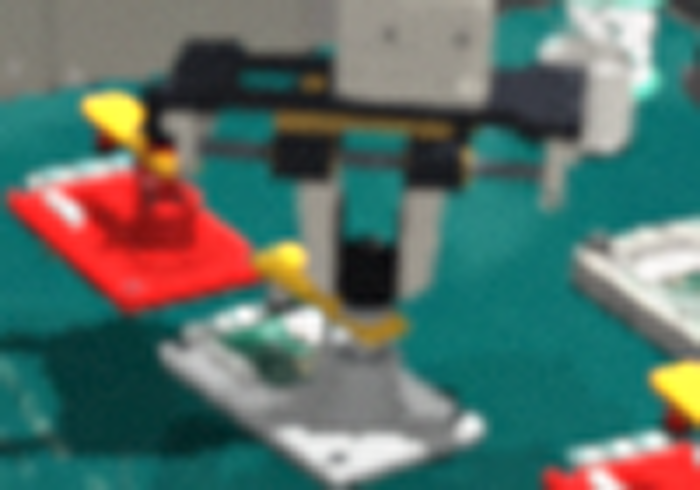

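The bolt hit firm bottom about 5.8 mm below the peak, and the view shows the strap lower with the knob held squarely at (365,270). Now I turn forward, following it down by 1 mm/rad.

>>> servo_tool(
  slide=[
    [0, 0.003, -0.003],
    [0, 0.003, -0.002],
    [0, 0.003, -0.001],
    [0, 0.003, 0],
    [0, 0.003, 0.001],
  ],
  rot=[
    [0, 0, 0.05],
    [0, 0, 0.1],
    [0, 0, 0.15],
    [0, 0, 0.2],
    [0, 0, 0.25],
  ],
  claw=[20, 20, 20, 20, 20],
)

```text
time: 8.95
tool_pos: [536.9, -35.5, 75.1]
tcp_rot: [-3.139, 0.002, -2.98]
contact_force: [2.6, -0.8, 3.0]
grip_width: 26.9
```

```bash
python3 to.py 535 -38 75 2.25
```

```text
slide [ 0.011 -0.011  0.001] rot [-0.     0.001  0.335]
{'time': 8.95, 'joint_positions': [-0.21, 0.53, 1.69, -0.0, 0.92, -1.94], 'tool_pos': [536.86, -35.5, 75.12], 'tcp_rot': [-3.14, 0.0, -2.98], 'contact_force': [2.63, -0.82, 2.97], 'moment': [-0.17, -0.58, 0.01], 'grip_width': 26.88}
```

>>> servo_tool(
  slide=[
    [0, 0, 0.001],
    [0, 0, 0.002],
    [0, 0, 0.003],
    [0, 0, 0.004],
    [0, 0, 0.005],
  ],
  rot=[
    [0, 0, 0.052],
    [0, 0, 0.105],
    [0, 0, 0.158],
    [0, 0, 0.21],
    [0, 0, 0.26],
  ],
  claw=[20, 20, 20, 20, 20],
)

```text
time: 9.57
tool_pos: [536.5, -36.9, 74.2]
tcp_rot: [-3.139, 0.004, 2.487]
contact_force: [0.7, -6.3, 4.1]
grip_width: 26.9
```

```bash
python3 to.py 535 -38 75 2.25
```

```text
slide [ 0.003 -0.009 -0.004] rot [-0.001  0.001  0.075]
{'time': 9.57, 'joint_positions': [-0.21, 0.53, 1.69, -0.0, 0.92, -1.12], 'tool_pos': [536.5, -36.9, 74.21], 'tcp_rot': [-3.14, 0.0, 2.49], 'contact_force': [0.66, -6.27, 4.06], 'moment': [-1.29, -0.03, 0.01], 'grip_width': 26.95}
```

>>> servo_tool(
  slide=[
    [-0.004, -0.004, 0.001],
    [-0.004, -0.004, 0.002],
    [-0.004, -0.004, 0.003],
    [-0.004, -0.004, 0.004],
    [-0.004, -0.004, 0.004],
  ],
  rot=[
    [0, 0, 0.052],
    [0, 0, 0.105],
    [0, 0, 0.158],
    [0, 0, 0.21],
    [0, 0, 0.26],
  ],
  claw=[20, 20, 20, 20, 20],
)

```text
time: 10.2
tool_pos: [535.2, -37.6, 73.2]
tcp_rot: [-3.14, 0.003, 1.67]
contact_force: [-4.5, -6.3, 7.9]
grip_width: 27.3
```

```bash
python3 to.py 535 -38 75 2.25
```

```text
slide [-0.002 -0.001 -0.009] rot [-0.001  0.001 -0.185]
{'time': 10.2, 'joint_positions': [-0.21, 0.53, 1.69, -0.0, 0.92, -0.31], 'tool_pos': [535.19, -37.61, 73.23], 'tcp_rot': [-3.14, 0.0, 1.67], 'contact_force': [-4.55, -6.34, 7.87], 'moment': [-1.02, 0.73, 0.06], 'grip_width': 27.26}
```

>>> servo_tool(
  slide=[
    [-0.005, -0.005, 0],
    [-0.005, -0.005, 0.001],
    [-0.005, -0.005, 0.002],
    [-0.005, -0.005, 0.002],
    [-0.005, -0.005, 0.003],
  ],
  rot=[
    [0, 0, 0.052],
    [0, 0, 0.105],
    [0, 0, 0.158],
    [0, 0, 0.21],
    [0, 0, 0.26],
  ],
  claw=[20, 20, 20, 20, 20],
)

```text
time: 10.82
tool_pos: [533.7, -37.3, 72.4]
tcp_rot: [-3.14, 0.003, 0.853]
contact_force: [-4.7, 1.2, 6.7]
grip_width: 27.3
```

```bash
python3 to.py 535 -38 75 2.25
```

```text
slide [ 0.002  0.007 -0.013] rot [-0.001  0.    -0.445]
{'time': 10.82, 'joint_positions': [-0.21, 0.53, 1.69, -0.0, 0.92, 0.51], 'tool_pos': [533.71, -37.29, 72.44], 'tcp_rot': [-3.14, 0.0, 0.85], 'contact_force': [-4.73, 1.17, 6.67], 'moment': [0.03, 0.81, 0.05], 'grip_width': 27.33}
```

>>> servo_tool(
  slide=[
    [-0.002, -0.004, 0],
    [-0.002, -0.004, 0.001],
    [-0.002, -0.004, 0.002],
    [-0.002, -0.004, 0.003],
    [-0.002, -0.004, 0.003],
  ],
  rot=[
    [0, 0, 0.052],
    [0, 0, 0.105],
    [0, 0, 0.158],
    [0, 0, 0.21],
    [0, 0, 0.26],
  ],
  claw=[20, 20, 20, 20, 20],
)

```text
time: 11.45
tool_pos: [533.0, -36.0, 71.8]
tcp_rot: [-3.141, 0.003, 0.035]
contact_force: [-2.8, 5.4, 6.6]
grip_width: 27.1
```

```bash
python3 to.py 535 -38 75 2.25
```

```text
slide [ 0.01   0.01  -0.016] rot [-0.001  0.    -0.705]
{'time': 11.45, 'joint_positions': [-0.21, 0.53, 1.69, 0.0, 0.92, 1.32], 'tool_pos': [533.0, -36.01, 71.78], 'tcp_rot': [-3.14, 0.0, 0.04], 'contact_force': [-2.77, 5.43, 6.63], 'moment': [1.09, 0.52, 0.05], 'grip_width': 27.08}
```

>>> servo_tool(
  slide=[
    [-0.002, -0.005, 0],
    [-0.002, -0.005, 0.001],
    [-0.002, -0.005, 0.002],
    [-0.002, -0.005, 0.003],
    [-0.002, -0.005, 0.004],
  ],
  rot=[
    [0, 0, 0.052],
    [0, 0, 0.105],
    [0, 0, 0.158],
    [0, 0, 0.21],
    [0, 0, 0.26],
  ],
  claw=[20, 20, 20, 20, 20],
)

```text
time: 12.08
tool_pos: [533.5, -34.6, 71.0]
tcp_rot: [-3.141, 0.001, -0.782]
contact_force: [-0.0, 7.3, 5.3]
grip_width: 27.5
```

```bash
python3 to.py 535 -38 75 2.25
```

```text
slide [ 0.017  0.007 -0.02 ] rot [-0.001 -0.    -0.965]
{'time': 12.08, 'joint_positions': [-0.21, 0.53, 1.7, 0.0, 0.91, 2.14], 'tool_pos': [533.53, -34.61, 71.04], 'tcp_rot': [-3.14, 0.0, -0.78], 'contact_force': [-0.02, 7.26, 5.26], 'moment': [1.49, -0.08, 0.07], 'grip_width': 27.5}
```

>>> servo_tool(
  slide=[
    [-0.005, -0.005, 0],
    [-0.005, -0.005, 0.001],
    [-0.005, -0.005, 0.002],
    [-0.005, -0.005, 0.003],
    [-0.005, -0.005, 0.004],
  ],
  rot=[
    [0, 0, 0.052],
    [0, 0, 0.105],
    [0, 0, 0.158],
    [0, 0, 0.21],
    [0, 0, 0.262],
  ],
  claw=[20, 20, 20, 20, 20],
)

```text
time: 12.7
tool_pos: [534.9, -34.0, 70.4]
tcp_rot: [-3.139, -0.0, -1.605]
contact_force: [3.8, 4.7, 1.3]
grip_width: 27.1
```

```bash
python3 to.py 535 -38 75 2.25
```

```text
slide [ 0.02  -0.001 -0.023] rot [-0.     0.001  0.773]
{'time': 12.7, 'joint_positions': [-0.21, 0.54, 1.7, 0.0, 0.91, 2.97], 'tool_pos': [534.9, -33.97, 70.43], 'tcp_rot': [-3.14, -0.0, -1.6], 'contact_force': [3.79, 4.66, 1.27], 'moment': [0.93, -0.81, 0.07], 'grip_width': 27.09}
```

>>> servo_tool(
  slide=[
    [-0.002, -0.003, 0.001],
    [-0.002, -0.003, 0.001],
    [-0.002, -0.003, 0.001],
    [-0.002, -0.003, 0.001],
  ],
  rot=[
    [0, 0, 0.01],
    [0, 0, 0.02],
    [0, 0, 0.02],
    [0, 0, 0.02],
  ],
  claw=[20, 20, 20, 20],
)

```text
time: 13.2
tool_pos: [535.1, -33.9, 70.2]
tcp_rot: [-3.14, -0.0, -1.66]
contact_force: [2.1, 2.3, 4.5]
grip_width: 27.4
```

```bash
python3 to.py 535 -38 75 2.25;python3 - <<'E'
from h import *
c=capture("side");f=c["frame"];b=cv2.resize(f[160:230,280:380],None,fx=7,fy=7,interpolation=cv2.INTER_CUBIC)
cv2.imwrite("pics/e.png",b[:,:,::-1])
o=get_obs();print(np.round(o["dq"],3),o["contact_force"])
E
```

```text
slide [ 0.02  -0.001 -0.024] rot [-0.     0.001  0.755]
{'time': 13.2, 'joint_positions': [-0.21, 0.54, 1.69, -0.0, 0.91, 3.03], 'tool_pos': [535.08, -33.9, 70.17], 'tcp_rot': [-3.14, -0.0, -1.66], 'contact_force': [2.12, 2.3, 4.52], 'moment': [0.5, -0.66, -0.02], 'grip_width': 27.4}
[-0.001 -0.001  0.001  0.001  0.     0.001] [2.61685482 1.61624667 5.45282368]
```

View pics/e.png

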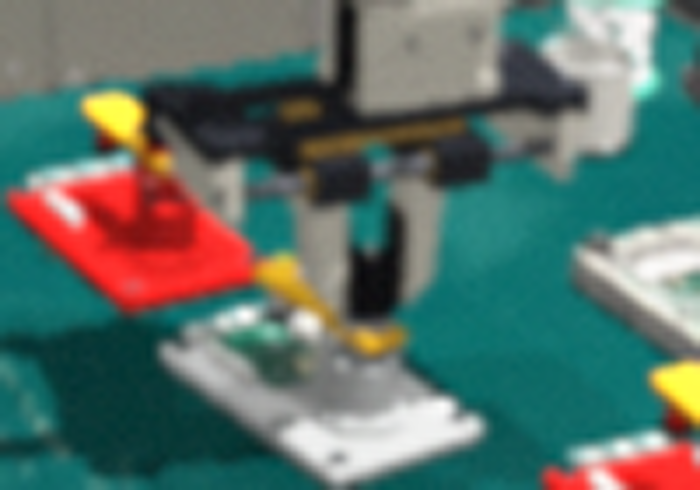

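The strap stands visibly lower than after the drop, the board at (270,345) is still in its seat, and the knob is held at about (372,280). I'll hand it in.

```bash
python3 -c "
from plant import *
print(close_job())"
```

```text
the job is handed in; nothing more can be done
None
```

I turned the bolt back off the start of its thread, then forward nearly one full turn, and handed the job in still holding the knob. No verdict was reported.

- **Drop:** turning back, the upward reaction fell from about 5 N to 0 somewhere between 1.4 and 1.75 rad. I went on to 1.85 rad in all. The bolt then went down 5.8 mm to a firm stop at 11 N.
- **Forward turn:** the wrist turned 5.76 rad in one grip. I estimate the bolt ended at 5.3–5.7 rad (allowed 4.8–7.6). That falls short of a full turn because I stopped near the last joint's limit at 3.03 rad.
- **Depth:** the tool ended about 11.1 mm below its highest point (allowed 9–14 mm). It sank slightly less than the turn predicts: 4.7 mm over 4.9 rad in the comparable stretch. That could be play, flex or a small slip, and even taken as slip it leaves about 5.1 rad.
- **End state:** the jaws stand at 27.4 mm on the 28 mm knob, with the gripper at its fixed half force. The arm is at rest, with about 5 N upward and 3 N sideways on the tool. The last side view shows the board in its seat.

I could not see the white line on the knob under the arm, so the bolt angle comes only from wrist turn and height. I did not measure the other bench items again, but the arm met no unexpected contact on the way.

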